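Press one sample tube home in the block heater

ROBOT

A 6-joint arm with a two-finger parallel gripper is mounted at the origin on the work surface; the furniture and walls round the work are solid. World frame = base frame: x ahead of the robot, y to its left, z up, the work surface at z = 0. Lengths are in m, angles in degrees, forces in N, time in s.
With the tool pointing down it reaches from about 0.4 to 0.825 m from the base axis. Payload 7 kg.
Tool frame: the origin (TCP) lies midway between the tips of the shut fingers; the grasp point (between the pads) lies 19 mm behind it; z points along the fingers, y is the line along which they close (so a half turn about z gives the same grasp; the last joint's range is limited). The gripper opens to 88 mm and grips with 3 to 60 N. Pads are 19 mm wide; open, the fingers measure 130 mm over their backs; the gripper's body (78 mm by 193 mm) begins 47 mm behind the grasp point.
Start: joints at [56.499, 20.546, 0.682, 0, -70.136, -16.507], TCP at [0.517, 0.434, 0.227] pointing down, gripper open.
Joint ranges: [-176.03, 176.03], [-82.01, 121.73], [-58.28, 71.71], [-173.87, 95.51], [-174.79, -0.11], [-173.66, 173.66]. Speed limits (degrees/s): [136.94, 136.94, 172.46, 180, 180, 180].

INTERFACE

Orientations are given as [roll, pitch, yaw] about the fixed x, y, z axes, in that order (R = Rz(yaw) Ry(pitch) Rx(roll)).
In Python, from plant import ctrl gives the robot as it stands. The module is installed in compiled form; this text tells all that it offers.
- The arm moves only by the tool play_rows, never from a script. Its argument "commands" is a list that holds one entry, the list of rows, each a list of 7 numbers: the turn, a rotation vector about the tool's x, y, z in rad, then the shift along the tool's x, y, z in cm, then the finger opening in cm, from 0 to 8.76. In form: [[[ax, ay, az, x, y, z, grip], ...]]. A call has 1 to 8 rows; each row is the pose to reach, as a shift and turn from the pose commanded when the call began, along the tool's axes at that moment; what a row does not reach only later rows make up. A row lasts 1/12 s, in which the tool goes at most 41.7 mm and 7.16 degrees, less where a joint would pass 70% of its speed; a pose out of reach is approached as far as the arm can. A call with a gripper value outside its range is refused whole. The fingers move at their own pace and stop on an object; the grip force is fixed at half the most. Time passes only in rows, so rows that repeat a pose let the fingers close. It gives the time, the measured TCP pose, the force, the opening and the grip force at its end, in the units of the state.
- ctrl.get_obs(): the state, without advancing time (a new reading comes with each control period).
- ctrl.snapshot(name): name is "side" or "top"; returns a dict with "color" (420x560x3 uint8, red, green, blue), "camera_matrix" (3x3 intrinsics, pixels), "origin" and "rotation" of the camera in the world. Camera axes: x right, y down, z forward; pixel columns grow to the right and rows downward; lengths in m; the calibration is good to about 2 mm. A picture is of the moment at which its call begins. There is no depth.
- ctrl.close_job(): hands the job in; it is judged then, once.
Trained networks look in a picture, given as the dict that the camera call returned (one of the last four; its "shot" number tells which), for a name from the list of things; names that differ only in an ending like _2 or _b are one class to them, and where a whole thing is asked for, a point or a joint stands for the part that bears it (a point fixed in the world has none). Each returns a list of dicts, best first, with "conf" (0 to 1); they miss things now and then, are a little off and sometimes report something else, mostly with a low value. They report only what shows in the picture. A call takes as long as a camera call.
- ctrl.find_in(picture, name): "bbox" ([left, top, width, height] in pixels, round what is visible of it).
The state is a dict: "clock": time; "joint_pos": joint angles; "qvel": joint speeds; "tau": joint torques, N m; "tool_pos": TCP position; "orientation": TCP orientation; "force": force on the tool from outside, world axes, zero at the start; "moment": the same for the moment, N m; "opening": finger opening in m; "gripper_force": force on a finger pad.
Only numpy, scipy, OpenCV 4.12 (cv2) and the standard library are available. Lean on these libraries where they do the work, as an engineer would, in place of code of your own. Each camera call takes 0.05 s, during which the arm holds its last target. There are 200 camera calls.

TASK

Four sample tubes stand slightly raised in the block heater. With the fingertips, gently push the green-capped tube straight down until it is fully home in its well, then withdraw. Do not grip or pull up any tube, and leave the other three tubes raised as they are and the things beside the heater where they stand.

Things in the scene. Friction and masses are not known exactly. Their poses are not given: they have to be found in the camera images.
- heater_block: dry-block tube heater, fixed to the desk: white housing 130 x 150 mm, 54 mm high, with an aluminium insert 100 x 100 mm whose top is 60 mm above the desk; origin at the centre of its underside, z up. Four wells, 19 mm wide, stand at x = +-24 mm, y = +-24 mm in its frame (48 mm apart); which tube stands in which well varies. Dark display on its -x side.
- green_tube: tube with the GREEN cap, the only green one: screw-cap tube, 17 mm across, 67 mm long, upright in a well of the heater block; origin at the centre of its bottom end, z up. It slides only up and down in its well.
- green_cap_top (a point): centre of the flat top of the cap of that tube; 85 mm above the desk when the tube is fully home, 94 to 100 mm at the start
- green_raise (a joint): how far that tube stands above its home position, in m: 0 fully home, 0.009 to 0.015 at the start, grows if it is pulled up. It stays where it is left: a snug fit, about 5 N to slide it, then it meets a slightly springy stop at 0 (about 5 N more for each mm; it may read slightly below 0).
- red_tube: tube with a red cap: screw-cap tube, 17 mm across, 67 mm long, upright in a well of the heater block; origin at the centre of its bottom end, z up. It slides only up and down in its well.
- red_cap_top (a point): centre of the flat top of the cap of that tube; 85 mm above the desk when the tube is fully home, 94 to 100 mm at the start
- red_raise (a joint): how far that tube stands above its home position, in m: 0 fully home, 0.009 to 0.015 at the start, grows if it is pulled up. It stays where it is left: a snug fit, about 5 N to slide it.
- blue_tube: tube with a blue cap: screw-cap tube, 17 mm across, 67 mm long, upright in a well of the heater block; origin at the centre of its bottom end, z up. It slides only up and down in its well.
- blue_cap_top (a point): centre of the flat top of the cap of that tube; 85 mm above the desk when the tube is fully home, 94 to 100 mm at the start
- blue_raise (a joint): how far that tube stands above its home position, in m: 0 fully home, 0.009 to 0.015 at the start, grows if it is pulled up. It stays where it is left: a snug fit, about 5 N to slide it.
- second_blue_tube: the other tube with a blue cap (looks the same as the first): screw-cap tube, 17 mm across, 67 mm long, upright in a well of the heater block; origin at the centre of its bottom end, z up. It slides only up and down in its well.
- second_blue_cap_top (a point): centre of the flat top of the cap of that tube; 85 mm above the desk when the tube is fully home, 94 to 100 mm at the start
- second_blue_raise (a joint): how far that tube stands above its home position, in m: 0 fully home, 0.009 to 0.015 at the start, grows if it is pulled up. It stays where it is left: a snug fit, about 5 N to slide it.
- filter_cube: loose black filter cube, 39 x 38 x 37 mm high, on the desk on the +y side of the heater block; origin at the centre of its underside. Beyond it on the +y side stands the fixed monitor (x 0.12 to 0.39 m, y -0.15 to 0.29 m, top 0.52 m above the desk), and at the far left a stack of power supplies (from y = 0.62 m, top at 0.33 m); the wall is at x = 0.68 m
- objective_tin: loose jar with a black lid, 45 mm across, 62 mm high, on the desk on the -y side of the heater block; origin at the centre of its underside. High above this side hangs a bookshelf with books (x over 0.46 m, y below -0.36 m, underside 0.71 m above the desk)

How it is judged:
By the outcome, as a careful person would: the job done as asked, in the order asked, and still so for the second after the job is handed in, with the robot touching nothing.
It also fails if it takes over 42 s, if anything falls off the work surface, if the arm or the gripper's body presses on something with over 40 N, if the wrist force passes 120 N, or if a joint passes its speed limit or range.

## Working session

There is one attempt and no reset: what is moved stays moved. The work goes in short steps, Python scripts to look and compute and a tool call to move; the robot and the scene stay as the last step left them, time stands still between calls to the robot, and variables do not carry over. Pictures are saved under pics/ and viewed, at most 10 in all, crops included, and the job is handed in when it is done.

Besides the shell and the picture viewer there is one more tool, called after ">>>" by a JSON object that holds its "op" and its "data", one argument or row to a line. play_rows: Moves the arm, as the interface text tells. Its arguments: {"type":"object","properties":{"commands":{"type":"array","items":{"type":"array","items":{"type":"array","items":{"type":"number"}}}}},"required":["commands"]}

```bash
mkdir -p pics
cat > h.py <<'E'
import numpy as np, cv2
from plant import ctrl
def ray(p,u,v):
    K=np.array(p["camera_matrix"]);d=np.array(p["rotation"])@np.linalg.inv(K)@[u,v,1.];return np.array(p["origin"]),d/np.linalg.norm(d)
def atz(p,u,v,z):
    o,d=ray(p,u,v);return o+d*(z-o[2])/d[2]
def tri(rs):
    A=sum(np.eye(3)-np.outer(d,d) for o,d in rs);b=sum((np.eye(3)-np.outer(d,d))@o for o,d in rs);return np.linalg.solve(A,b)
def proj(p,X):
    c=np.array(p["rotation"]).T@(np.array(X)-p["origin"]);q=np.array(p["camera_matrix"])@c;return q[:2]/q[2]
def save(p,n): cv2.imwrite("pics/"+n,p["color"][...,::-1])
E
python3 - <<'E'
from h import *
for n in("side","top"):
    p=ctrl.snapshot(n);save(p,n+"0.png");print(n,p["origin"],np.round(p["rotation"],3).tolist(),p["camera_matrix"][0])
    for t in("green_tube","green_cap_top","red_tube","blue_tube","heater_block","filter_cube","objective_tin"):
        print(t,[(np.round(r["bbox"],1).tolist(),round(r["conf"],2)) for r in ctrl.find_in(p,t)[:3]])
o=ctrl.get_obs();print({k:np.round(o[k],3) for k in("clock","tool_pos","orientation","force","opening")})
E
```

```text
side [ 0.08063473 -0.80979539  0.65307526] [-131.87, -0.675, -33.218] [500.96489895   0.         282.30592168]
green_tube [([259.4, 175.2, 6.0, 20.6], 0.53)]
green_cap_top [([255.8, 175.5, 9.1, 19.5], 0.49)]
red_tube []
blue_tube [([282.7, 182.7, 9.7, 20.8], 0.56)]
heater_block [([211.5, 175.9, 105.7, 86.6], 0.55)]
filter_cube [([214.2, 179.1, 24.4, 26.4], 0.85)]
objective_tin [([301.1, 223.1, 32.3, 45.1], 0.86)]
top [ 0.3827011  -0.27365704  0.92516702] [-174.985, 0.539, -88.979] [542.38492501   0.         282.10740951]
green_tube [([237.6, 227.5, 9.3, 12.0], 0.68)]
green_cap_top []
red_tube [([280.1, 243.1, 8.1, 15.4], 0.59)]
blue_tube [([269.5, 217.6, 7.4, 6.8], 0.56)]
heater_block [([210.8, 186.3, 109.6, 106.4], 0.67)]
filter_cube [([187.7, 245.1, 26.2, 26.6], 0.66), ([238.2, 224.7, 11.5, 10.2], 0.61)]
objective_tin [([318.7, 209.5, 31.6, 29.4], 0.74)]
{'clock': np.float64(0.8), 'tool_pos': array([0.517, 0.434, 0.227]), 'orientation': array([179.997,   0.   , -50.009]), 'force': array([-0.246,  0.057, -0.408]), 'opening': np.float64(0.088)}
```

View pics/side0.png

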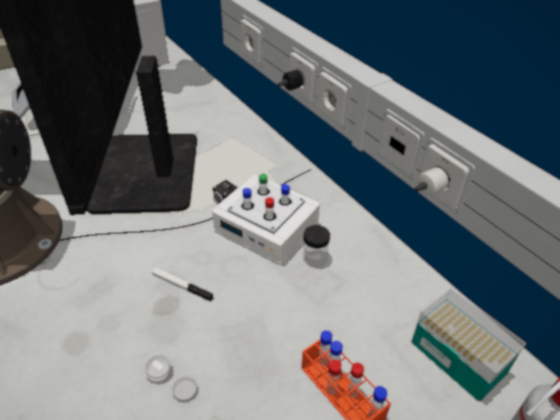

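View pics/top0.png

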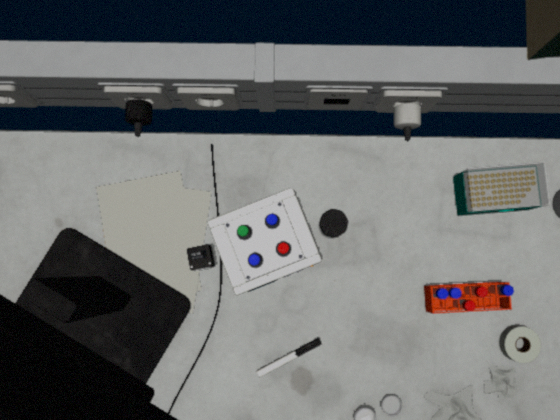

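The views show four caps. Green is at (263,178) in the side view and (244,232) in the top view. The cube at (200,257) and the jar at (333,223) are in the top view, and there are decoy tubes in a red rack. The camera rotation is given as roll/pitch/yaw.

```bash
cat >> h.py <<'E'
from scipy.spatial.transform import Rotation as Ro
_snap=ctrl.snapshot
def snap(n):
    p=_snap(n);q=dict(p);q["rotation"]=Ro.from_euler("xyz",p["rotation"],degrees=True).as_matrix();return q
def blobs(p,col,box):
    c=p["color"].astype(int);r,g,b=c[...,0],c[...,1],c[...,2]
    m={"green":(g>r+30)&(g>b+20),"red":(r>g+60)&(r>b+60),"blue":(b>r+60)&(b>g+60)}[col].astype(np.uint8)
    x,y,w,h=box;k=np.zeros_like(m);k[y:y+h,x:x+w]=m[y:y+h,x:x+w]
    n,_,s,ce=cv2.connectedComponentsWithStats(k);return [(s[i].tolist(),ce[i].round(1).tolist()) for i in range(1,n) if s[i][4]>15]
E
python3 - <<'E'
from h import *
P={n:snap(n) for n in("side","top")}
B={"side":(205,165,120,100),"top":(205,185,120,110)}
for c in("green","red","blue"):
    for n in P: print(c,n,blobs(P[n],c,B[n]))
bs=blobs(P["side"],"green",B["side"])[0][1];bt=blobs(P["top"],"green",B["top"])[0][1]
X=tri([ray(P["side"],*bs),ray(P["top"],*bt)]);print("green",X,[proj(P[n],X) for n in P])
for n in P:
    s=P[n];x,y,w,h=B[n];i=cv2.resize(s["color"][y:y+h,x:x+w],None,fx=5,fy=5,interpolation=cv2.INTER_CUBIC);cv2.imwrite(f"pics/c_{n}.png",i[...,::-1])
T=P["top"]
for u,v in((200,257),(333,223)): print(atz(T,u,v,.05))
for c in("green","red","blue"):
    for s,ce in blobs(T,c,B["top"]): print(c,atz(T,*ce,.095))
E
```

```text
green side [([259, 174, 8, 9, 58], [262.7, 177.8])]
green top [([237, 225, 12, 12, 107], [242.4, 230.3])]
red side [([265, 197, 9, 10, 69], [269.2, 201.5])]
red top [([277, 242, 12, 12, 106], [282.8, 247.6])]
blue side [([281, 184, 9, 10, 62], [285.0, 188.3]), ([243, 188, 8, 10, 62], [246.6, 192.0])]
blue top [([266, 214, 12, 11, 100], [271.5, 219.0]), ([249, 254, 11, 12, 102], [253.9, 259.4])]
green [ 0.44368702 -0.20323972  0.08935335] [array([262.75635913, 177.79755174]), array([242.3660375 , 230.35626672])]
[ 0.40229986 -0.13257888  0.05      ]
[ 0.46100548 -0.34640654  0.05      ]
green [ 0.44336253 -0.20376554  0.095     ]
red [ 0.4178806  -0.26627585  0.095     ]
blue [ 0.46154883 -0.24812148  0.095     ]
blue [ 0.39908185 -0.22243176  0.095     ]
```

View pics/c_top.png

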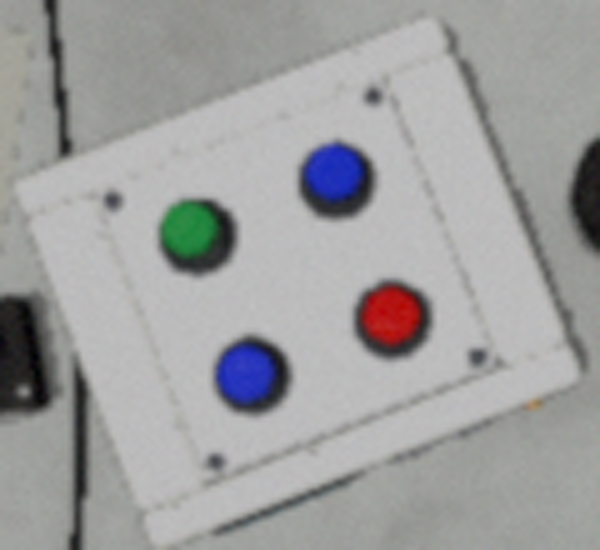

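View pics/c_side.png

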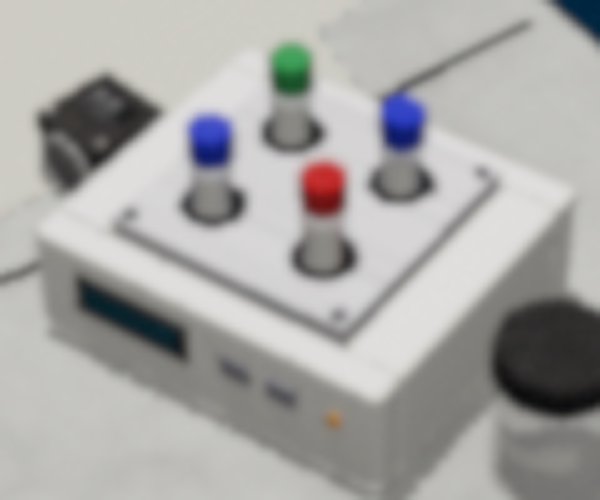

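Measured: the green cap is at about (0.4435, -0.2035), top about 0.096. The 48 mm spacing to its neighbours agrees with the text. First I lift with the fingers shut, well clear of the monitor.

>>> {"op": "play_rows", "data": {
  "commands": [
    [[0,0,0,0,0,-4,0],[0,0,0,0,0,-8,0],[0,0,0,0,0,-12,0],[0,0,0,0,0,-16,0],[0,0,0,0,0,-20,0],[0,0,0,0,0,-24,0],[0,0,0,0,0,-24,0],[0,0,0,0,0,-24,0]]
  ]
}}

```text
clock: 1.57
tool_pos: [0.5176, 0.4341, 0.4699]
orientation: [-179.7, 0.1, -50.0]
force: [0.1, 0.1, -0.6]
opening: 0.0397
gripper_force: 0.0
```

Run:
```python
from h import *
o=ctrl.get_obs();print({k:np.round(o[k],3).tolist() for k in("clock","joint_pos","tool_pos","orientation","force","opening")})
R=Ro.from_euler("xyz",o["orientation"],degrees=True).as_matrix()
for t in((.53,.05,.467),(.53,-.2,.467),(.4435,-.2035,.467)): print(t,np.round(R.T@(np.array(t)-o["tool_pos"])*100,1))
save(snap("side"),"s1.png")
```

```text
{'clock': 1.567, 'joint_pos': [56.496, 18.261, 27.916, 0.03, -99.321, -16.507], 'tool_pos': [0.518, 0.434, 0.47], 'orientation': [-179.671, 0.067, -50.016], 'force': [0.111, 0.129, -0.604], 'opening': 0.04}
(0.53, 0.05, 0.467) [30.2 23.7  0.1]
(0.53, -0.2, 0.467) [49.4 39.8  0. ]
(0.4435, -0.2035, 0.467) [44.1 46.7 -0. ]
```

View pics/s1.png

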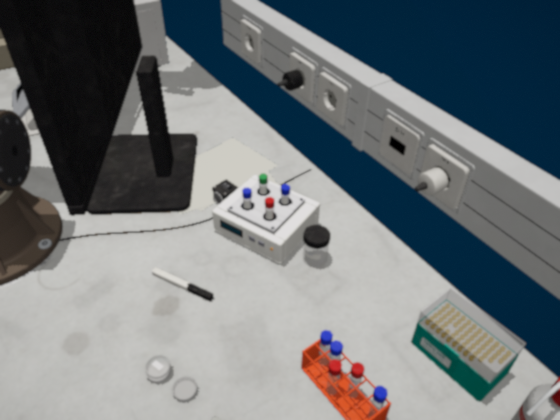

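>>> {"op": "play_rows", "data": {
  "commands": [
    [[0,0,0,3,2.4,0,0],[0,0,0,6,4.8,0,0],[0,0,0,9,7.2,0,0],[0,0,0,12,9.5,0,0],[0,0,0,15,12,0,0],[0,0,0,18,14.3,0,0],[0,0,0,21,16.7,0,0],[0,0,0,24,19,0,0]]
  ]
}}

```text
clock: 2.28
tool_pos: [0.5249, 0.1258, 0.4653]
orientation: [179.9, 0.0, -50.0]
force: [1.6, -0.1, 0.7]
opening: 0.0006
gripper_force: 0.0
```

>>> {"op": "play_rows", "data": {
  "commands": [
    [[0,0,0,3,2.4,0,0],[0,0,0,6,4.8,0,0],[0,0,0,9,7.2,0,0],[0,0,0,12,9.7,0,0],[0,0,0,15,12.1,0,0],[0,0,0,18,14.5,0,0],[0,0,0,21,16.9,0,0],[0,0,0,24,19.4,0,0]]
  ]
}}

```text
clock: 2.95
tool_pos: [0.5307, -0.1824, 0.4652]
orientation: [179.9, 0.1, -50.0]
force: [0.6, 1.1, -0.7]
opening: 0.0007
gripper_force: 0.0
```

Run:
```python
from h import *
o=ctrl.get_obs();print({k:np.round(o[k],3).tolist() for k in("clock","joint_pos","tool_pos","orientation","force","opening")})
R=Ro.from_euler("xyz",o["orientation"],degrees=True).as_matrix()
for t in((.53,-.2,.467),(.4435,-.2035,.467)): print(t,np.round(R.T@(np.array(t)-o["tool_pos"])*100,1))
save(snap("side"),"s2.png")
```

```text
{'clock': 2.95, 'joint_pos': [0.998, 6.39, 12.161, -0.025, -95.895, 39.008], 'tool_pos': [0.531, -0.182, 0.465], 'orientation': [179.919, 0.097, -49.992], 'force': [0.557, 1.094, -0.692], 'opening': 0.001}
(0.53, -0.2, 0.467) [ 1.3  1.2 -0.2]
(0.4435, -0.2035, 0.467) [-4.   8.  -0.2]
```

View pics/s2.png

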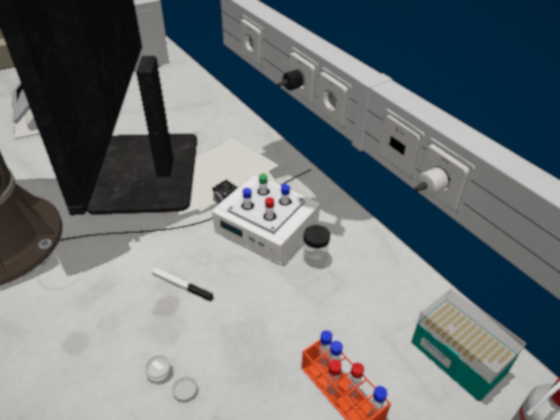

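The arm plane is about 0.19 m to the robot's right, so the forearm stays clear of the screen. Next I move over the green cap and descend.

>>> {"op": "play_rows", "data": {
  "commands": [
    [[0,0,0,-1.4,2.7,0,0],[0,0,0,-2.7,5.4,0,0],[0,0,0,-4,8,0,0],[0,0,0,-4,8,3,0],[0,0,0,-4,8,6,0],[0,0,0,-4,8,9,0],[0,0,0,-4,8,12,0],[0,0,0,-4,8,15,0]]
  ]
}}

```text
clock: 3.67
tool_pos: [0.4432, -0.2014, 0.314]
orientation: [179.9, 0.1, -50.0]
force: [0.4, -0.1, 0.2]
opening: 0.0005
gripper_force: 0.0
```

>>> {"op": "play_rows", "data": {
  "commands": [
    [[0,0,0,0,0,2.5,0],[0,0,0,0,0,5,0],[0,0,0,0,0,7.5,0],[0,0,0,0,0,10,0],[0,0,0,0,0,12,0],[0,0,0,0,0,14,0],[0,0,0,0,0,15.5,0],[0,0,0,0,0,15.5,0]]
  ]
}}

```text
clock: 4.33
tool_pos: [0.4412, -0.201, 0.1574]
orientation: [179.7, 0.3, -50.1]
force: [-1.3, 0.3, 0.8]
opening: 0.0005
gripper_force: 0.0
```

Run:
```python
from h import *
o=ctrl.get_obs();print({k:np.round(o[k],4).tolist() for k in("clock","joint_pos","tool_pos","orientation","force","opening")})
R=Ro.from_euler("xyz",o["orientation"],degrees=True).as_matrix()
print(np.round(R.T@(np.array((.4435,-.2035,.12))-o["tool_pos"])*100,2))
p=snap("side");print(proj(p,o["tool_pos"]))
x,y,w,h=190,60,150,200;a=cv2.resize(p["color"][y:y+h,x:x+w],None,fx=2.6,fy=2.6,interpolation=2)
q=snap("top");print(proj(q,o["tool_pos"]))
x,y,w,h=170,130,150,200;b=cv2.resize(q["color"][y:y+h,x:x+w],None,fx=2.6,fy=2.6,interpolation=2)
cv2.imwrite("pics/s3.png",np.hstack([a,b])[...,::-1])
```

```text
{'clock': 4.3333, 'joint_pos': [-1.2397, 6.2408, -28.0459, -0.0778, -56.1467, 41.232], 'tool_pos': [0.4412, -0.201, 0.1574], 'orientation': [179.7163, 0.3341, -50.0521], 'force': [-1.2527, 0.3229, 0.8077], 'opening': 0.0005}
[ 0.36 -0.03  3.74]
[260.24612456 146.4223661 ]
[236.77669372 228.52881514]
```

View pics/s3.png

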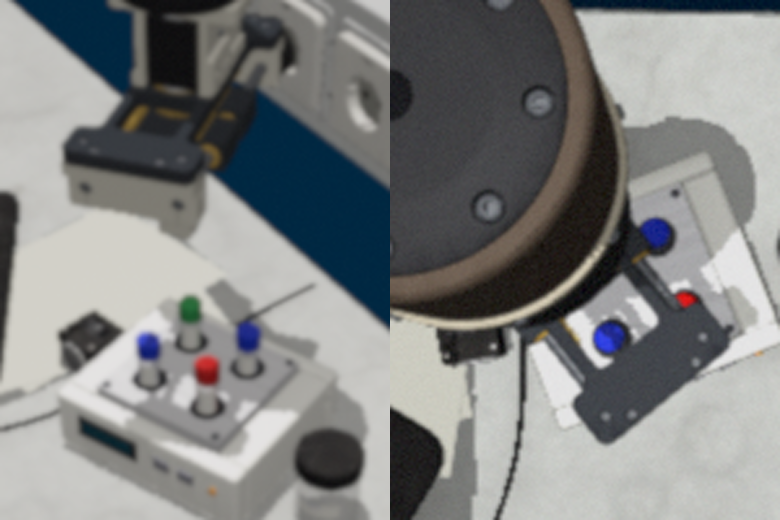

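Run:
```python
from h import *
o=ctrl.get_obs();R=Ro.from_euler("xyz",o["orientation"],degrees=True).as_matrix()
P=[(snap("side"),190,60,0),(snap("top"),170,130,390)]
for l in((-.039,.0965,-.066),(.039,.0965,-.066),(-.039,.0965,-.02),(.039,.0965,-.02),(0,0,0),(0,0,-.066),(.039,.07,-.066),(-.01,.021,0)):
    X=o["tool_pos"]+R@np.array(l);print(l,X.round(3),[((proj(p,X)-(x,y))*2.6+(f,0)).round().tolist() for p,x,y,f in P])
# triangulate the bottom/top plate corners seen in both views (crop px)
for s,t in (((65,150),(605,440)),((200,180),(735,330))):
    rs=[ray(P[0][0],s[0]/2.6+190,s[1]/2.6+60),ray(P[1][0],(t[0]-390)/2.6+170,t[1]/2.6+130)];X=tri(rs);print(X.round(3),(R.T@(X-o["tool_pos"])).round(3))
```

```text
(-0.039, 0.0965, -0.066) [ 0.345 -0.234  0.227] [[67.0, 204.0], [612.0, 442.0]]
(0.039, 0.0965, -0.066) [ 0.395 -0.293  0.227] [[196.0, 228.0], [735.0, 342.0]]
(-0.039, 0.0965, -0.02) [ 0.345 -0.234  0.181] [[73.0, 268.0], [617.0, 438.0]]
(0.039, 0.0965, -0.02) [ 0.395 -0.293  0.181] [[196.0, 293.0], [733.0, 344.0]]
(0, 0, 0) [ 0.444 -0.202  0.161] [[186.0, 220.0], [564.0, 251.0]]
(0, 0, -0.066) [ 0.444 -0.202  0.227] [[185.0, 132.0], [552.0, 240.0]]
(0.039, 0.07, -0.066) [ 0.415 -0.276  0.227] [[210.0, 203.0], [701.0, 300.0]]
(-0.01, 0.021, 0) [ 0.421 -0.207  0.161] [[161.0, 235.0], [574.0, 293.0]]
[ 0.347 -0.232  0.262] [-0.038  0.094 -0.101]
[ 0.4   -0.292  0.257] [ 0.041  0.092 -0.096]
```

The body geometry matches the text, with its bottom 66 mm above the tips, so it clears the tubes. Now I approach the cap slowly.

>>> {"op": "play_rows", "data": {
  "commands": [
    [[0,0,0,0.1,0.1,1,0],[0,0,0,0.1,0.1,2,0],[0,0,0,0.1,0.1,3,0],[0,0,0,0.1,0.1,4,0],[0,0,0,0.1,0.1,5,0],[0,0,0,0.1,0.1,5.6,0],[0,0,0,0.1,0.1,6,0],[0,0,0,0.1,0.1,6,0]]
  ]
}}

```text
clock: 5.2
tool_pos: [0.4437, -0.2029, 0.1005]
orientation: [179.9, 0.1, -50.0]
force: [-0.5, -0.5, -0.9]
opening: 0.0008
gripper_force: 0.0
```

>>> {"op": "play_rows", "data": {
  "commands": [
    [[0,0,0,0,0,0.1,0],[0,0,0,0,0,0.2,0],[0,0,0,0,0,0.3,0],[0,0,0,0,0,0.4,0],[0,0,0,0,0,0.5,0],[0,0,0,0,0,0.6,0],[0,0,0,0,0,0.7,0],[0,0,0,0,0,0.8,0]]
  ]
}}

```text
clock: 5.87
tool_pos: [0.4446, -0.203, 0.094]
orientation: [-180.0, -0.0, -50.0]
force: [-0.8, 0.6, 5.5]
opening: 0.0002
gripper_force: 2.6
```

Run:
```python
from h import *
o=ctrl.get_obs();print({k:np.round(o[k],4).tolist() for k in("clock","tool_pos","orientation","force","moment")})
p=snap("side");x,y,w,h=205,120,120,100;cv2.imwrite("pics/s4.png",cv2.resize(p["color"][y:y+h,x:x+w],None,fx=5,fy=5,interpolation=2)[...,::-1])
```

```text
{'clock': 5.8667, 'tool_pos': [0.4446, -0.203, 0.094], 'orientation': [-179.9733, -0.0393, -49.9953], 'force': [-0.7631, 0.5782, 5.4922], 'moment': [0.3037, 0.423, -0.0421]}
```

View pics/s4.png

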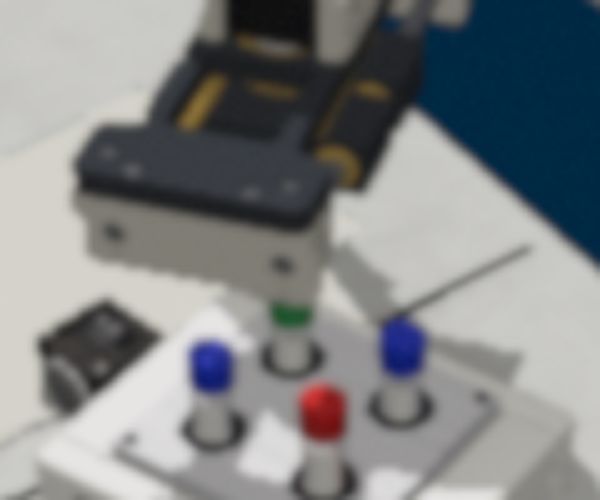

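The tool is in contact with the green cap at the 5.5 N sliding force. The green cap shows at crop (292,312), and the neighbours are untouched. I'll continue down in small steps.

>>> {"op": "play_rows", "data": {
  "commands": [
    [[0,0,0,0,0,0.1,0],[0,0,0,0,0,0.2,0],[0,0,0,0,0,0.3,0],[0,0,0,0,0,0.4,0],[0,0,0,0,0,0.5,0],[0,0,0,0,0,0.6,0],[0,0,0,0,0,0.6,0]]
  ]
}}

```text
clock: 6.5
tool_pos: [0.4445, -0.203, 0.0877]
orientation: [-180.0, -0.0, -50.0]
force: [-0.9, 0.2, 3.5]
opening: 0.0006
gripper_force: 1.5
```

>>> {"op": "play_rows", "data": {
  "commands": [
    [[0,0,0,0,0,0.05,0],[0,0,0,0,0,0.1,0],[0,0,0,0,0,0.15,0],[0,0,0,0,0,0.2,0],[0,0,0,0,0,0.2,0],[0,0,0,0,0,0.2,0]]
  ]
}}

```text
clock: 7.0
tool_pos: [0.4445, -0.203, 0.0857]
orientation: [-180.0, -0.0, -50.0]
force: [0.1, 0.1, 4.9]
opening: 0.0003
gripper_force: 2.1
```

>>> {"op": "play_rows", "data": {
  "commands": [
    [[0,0,0,0,0,0.05,0],[0,0,0,0,0,0.1,0],[0,0,0,0,0,0.1,0],[0,0,0,0,0,0.1,0]]
  ]
}}

```text
clock: 7.33
tool_pos: [0.4447, -0.2031, 0.0852]
orientation: [-180.0, -0.0, -50.0]
force: [-2.3, 2.4, 10.9]
opening: 0.0004
gripper_force: 5.2
```

>>> {"op": "play_rows", "data": {
  "commands": [
    [[0,0,0,0,0,0.04,0],[0,0,0,0,0,0.08,0],[0,0,0,0,0,0.08,0],[0,0,0,0,0,0.08,0]]
  ]
}}

```text
clock: 7.67
tool_pos: [0.4449, -0.2032, 0.0852]
orientation: [-180.0, -0.1, -50.0]
force: [-3.6, 2.1, 18.3]
opening: 0.001
gripper_force: 8.9
```

The force rose to 18 N with no further travel at 0.085 m, so the tube is home. I withdraw straight up.

>>> {"op": "play_rows", "data": {
  "commands": [
    [[0,0,0,0,0,-0.2,0],[0,0,0,0,0,-0.6,0],[0,0,0,0,0,-1.5,0],[0,0,0,0,0,-3.5,0],[0,0,0,0,0,-6,0],[0,0,0,0,0,-9,0],[0,0,0,0,0,-12,0],[0,0,0,0,0,-15,0]]
  ]
}}

```text
clock: 8.33
tool_pos: [0.4438, -0.2029, 0.2355]
orientation: [180.0, 0.0, -50.0]
force: [1.2, -0.8, -1.1]
opening: 0.0004
gripper_force: 0.0
```

>>> {"op": "play_rows", "data": {
  "commands": [
    [[0,0,0,0,0,-3,0],[0,0,0,0,0,-6,0],[0,0,0,0,0,-9,0],[0,0,0,0,0,-12,0],[0,0,0,0,0,-15,0],[0,0,0,0,0,-18,0],[0,0,0,0,0,-20,0],[0,0,0,0,0,-20,0]]
  ]
}}

```text
clock: 9.0
tool_pos: [0.445, -0.2036, 0.4388]
orientation: [-179.8, -0.3, -50.0]
force: [1.1, 0.5, 0.5]
opening: 0.0006
gripper_force: 0.0
```

Run:
```python
from h import *
p=snap("side");B=(205,165,120,100)
for c in("green","red","blue"): print(c,blobs(p,c,B))
o=ctrl.get_obs();print(o["clock"],o["force"],o["tool_pos"])
b=blobs(p,"green",B)[0][1]
# height of blob centre on the tube axis now vs start (262.7,177.8)
f=lambda z:proj(p,(.4435,-.2035,z))[1]
zz=np.linspace(.05,.12,701);v=np.array([f(z) for z in zz]);print([zz[np.argmin(abs(v-r))] for r in(177.8,b[1])])
x,y,w,h=B;cv2.imwrite("pics/s5.png",cv2.resize(p["color"][y:y+h,x:x+w],None,fx=5,fy=5,interpolation=2)[...,::-1])
```

```text
green [([259, 179, 9, 10, 68], [262.8, 183.2])]
red [([265, 198, 9, 9, 64], [269.3, 201.8])]
blue [([282, 184, 8, 11, 63], [285.0, 188.8]), ([243, 188, 8, 10, 62], [246.6, 192.0])]
9.05 [ 0.63142811  0.43230407 -0.31386927] [ 0.44466705 -0.20309043  0.43625973]
[np.float64(0.0896), np.float64(0.0771)]
```

View pics/s5.png

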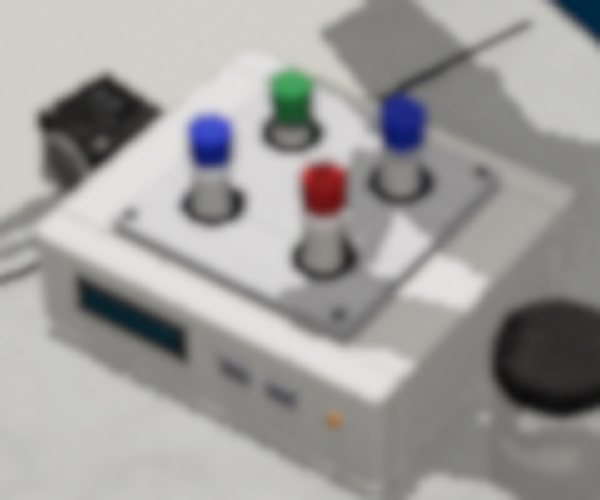

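The green cap, now at crop (292,97), is about 12 mm lower. The other three tubes, the cube and the jar have not moved. I'm handing in the job.

```bash
python3 -c "
from plant import ctrl
print(ctrl.close_job())"
```

```text
the job is handed in; nothing more can be done
None
```

The green-capped tube is pushed fully home: about 12 mm of travel, then the force rose to 18 N with no further movement. The arm is withdrawn, the camera shows the other three tubes and the things beside the heater unmoved, and the job was handed in at about 9 s.

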